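# Draw the portion scoop from its rest and hold it ready over the large pan

## Task

Draw the portion scoop out of its leaning steel rest, turn it so that it lies level with the open side of its bowl facing up, and hold it ready with the bowl above the middle of the larger of the two steel pans standing on the right-hand front part of the table, the bottom of the bowl at least 5 cm above the pan's rim. Do not put it down: the program finishes with the gripper still holding the scoop there, still and clear of the pans and the rest. Do not shove the pans, and leave the two ramekins and the kitchen timer where they are.

Things in the scene. Friction and masses are not known exactly. Their poses are not given: they have to be found in the camera images.
- scoop: portion scoop, 220 mm long, 0.18 kg. Origin: mid-length, on its back. y axis: along it, handle to bowl (handle, 24.6 mm thick, y -110 to -9, centre line z 12; thin shank; bowl, 58 mm wide, y 52 to 110; balance point y -22). z axis: the bowl's open side (back z 0, rim z 28). At the start bowl down in the rest, handle leaning 30 degrees from vertical towards the robot, open side away from it
- scoop_bowl (a point): centre of the bowl's open rim (scoop frame 0, 81, 28 mm); the bottom of the bowl lies 28 mm from it along the scoop's -z
- scoop_grip (a point): place to grip: on the handle's centre line, 55 mm from its free end (scoop frame 0, -55, 12 mm), at the start about 163 mm above the table and free all round. Fingers to either side, closing along the scoop's x axis (24.6 mm); squeeze firmly (80 N) so that it does not swing between the pads
- scoop_holder: leaning sheet-steel scoop rest, fixed, foot plate 115 x 96 mm, about 125 mm high. Origin: centre of the foot on the table. Its pocket (36 x 68 mm inside, 53 mm deep) leans 30 degrees from vertical to the rest's -x side (robot side, give or take the yaw); a 32 mm wide tongue behind the scoop's back is 125 mm long. Draw the scoop out along its own length by 80 mm or more before turning it
- holder_mouth (a point): centre of the pocket's mouth (in the rest's frame 11 mm to -x, 69 mm above the table)
- large_pan: the larger open steel pan, 162 x 176 mm at the rim (x by y of its frame), 65 mm high, 0.45 kg, loose. Origin: centre of its underside. Stands at the front, right of the tall cutter, beside the smaller pan; either may be the left one (pans at the very back of the table do not count)
- small_pan: the smaller open steel insert pan, 108 x 176 mm at the rim, 65 mm high, loose, beside the larger one. Origin: centre of its underside
- ramekin_a: bystander: small round ramekin, 68 mm across, 37 mm high, loose; origin: centre of its underside
- ramekin_b: bystander: a second ramekin of the same size, behind the rest; origin: centre of its underside
- timer: bystander: round kitchen timer, 62 mm across, 44 mm high, loose; origin: centre of its underside
Mind the look-alikes: they are no part of the job. Leave any pink look-alike of the small_pan alone.

How it is judged:
On the way:
1. the scoop is held by the gripper and drawn clear of its rest (contact force between scoop and the fingers above 2 N and contact force between scoop and scoop_holder below 0.1 N and z of scoop_bowl in the frame of holder_mouth above 0.03 m), for 0.1 s.
At the end, for the whole second after the job is handed in: gripper holds the scoop still, open side up, level within 25 degrees, bowl rim centre within 45 mm (horizontally) of the larger pan's centre and over 138 mm above the table; scoop touches neither pans nor rest; pans, ramekins, timer within 30 mm of their starts (contact force between scoop and the fingers above 2 N and angle between scoop's own z axis and vertical below 0.44 rad and horizontal distance between scoop_bowl and large_pan below 0.045 m and height (world z) of scoop_bowl above 0.138 m and contact force between scoop and scoop_holder below 0.1 N and contact force between scoop and large_pan below 0.1 N and contact force between scoop and small_pan below 0.1 N and linear speed of scoop below 0.03 m/s and angular speed of scoop below 0.2 rad/s and distance of each of large_pan, small_pan, ramekin_a, ramekin_b, timer from where it was at the start of the episode below 0.03 m); the arm keeps its last pose, push and grip.
It fails at once if a pan is shoved or a bystander disturbed (more than 30 mm) (distance of any of large_pan, small_pan, ramekin_a, ramekin_b, timer from where it was at the start of the episode above 0.03 m).
It also fails if it takes over 32 s, if anything falls off the work surface, if the arm or the gripper's body presses on something with over 40 N, if the wrist force passes 120 N, or if a joint passes its speed limit or range.

## Robot

A 6-joint arm with a two-finger parallel gripper is mounted at the origin on a cart in front of the work surface, level with it; the furniture and walls round the work are solid. World frame = base frame: x ahead of the robot, y to its left, z up, the work surface at z = 0. Lengths are in m, angles in rad, forces in N, time in s.
With the tool pointing down it reaches from about 0.25 to 0.775 m from the base axis. Payload 8.9 kg.
Tool frame: the origin (TCP) lies midway between the tips of the shut fingers; the grasp point (between the pads) lies r.hold_point_z behind it (r.hold_point_z is the distance from the TCP to the grasp point, in m); z points along the fingers, y is the line along which they close (so a half turn about z gives the same grasp; the last joint's range is limited). The gripper opens to 85 mm and grips with 20 to 120 N. Pads are 22 mm wide; open, the fingers measure 114 mm over their backs; the gripper's body (76 mm by 85 mm) begins 54 mm behind the grasp point. The pads swing forward as they close: fully open they stand 13 mm farther back than shut.
Start: joints at [-1.462, 0.291, -0.153, 1.127, 0, 1.431], TCP at [0.129, -0.509, 0.199] pointing down, gripper open.
Joint ranges: [-2.52, 2.52], [-0.91, 1.74], [-1.3, 1.37], [-1.96, 2.02], [-1.52, 1.47], [-3.14, 3.14]. Speed limits (rad/s): [2.22, 2.22, 2.79, 3.14, 3.14, 3.14].

## Interface

Orientations are given as a unit quaternion [w, x, y, z].
In Python, from plant import readout, cams, job, r gives the robot as it stands.
- The arm moves only by the shell command python3 -m creep 'ROWS' [FORCE]. ROWS is JSON, a list of rows, each an object of numbers: "tx", "ty", "tz": the shift along the world's x, y, z in units of 25 mm (1.0 is 25 mm); "ax", "ay", "az": the turn, a rotation vector about the world's x, y, z in units of 5 degrees (1.0 is 5 degrees); "jaw": the opening, from 0 (shut) to 1 (fully open). In form: [{"tx": .., "ty": .., "tz": .., "ax": .., "ay": .., "az": .., "jaw": ..}, ...]. A call has 1 to 5 rows; each row is the pose to reach, as a shift and turn from the pose commanded when the call began; what a row does not reach only later rows make up. A row lasts 1/12 s, in which the tool goes at most 41.7 mm and 7.16 degrees, less where a joint would pass 70% of its speed; a pose out of reach is approached as far as the arm can. A call with a gripper value outside its range is refused whole. The fingers move at their own pace and stop on an object; FORCE is the grip in N (left out, the last holds). Time passes only in rows, so rows that repeat a pose let the fingers close. It gives the time, the measured TCP pose, the force, the opening and the grip force at its end, in the units of the state.
- readout.get_state(): the state, without advancing time (a new reading comes with each control period).
- cams.snapshot(name): name is "side" or "top"; returns the picture (480x640x3 uint8, blue, green, red); there is no depth.
- cams.camera_model(name): a dict with "K" (3x3 intrinsics, pixels), "k1" (the pictures are not rectified: a ray, as slopes to the right and down, at radius r is drawn at 1 + k1 r^2 times it, then the intrinsics apply), "pose" (4x4, takes a point from camera to world coordinates). Camera axes: x right, y down, z forward; pixel columns grow to the right and rows downward; lengths in m; the calibration is good to about 2 mm. A picture is of the moment at which its call begins. camera_model takes no time and is no camera call.
- job.finish_job(): hands the job in; it is judged then, once.
The state is a dict: "clock": time; "joints": joint angles; "qvel": joint speeds; "joint_torque": joint torques, N m; "tool_pos": TCP position; "eef_rot": TCP orientation; "force": force on the tool from outside, world axes, zero at the start; "wrist_torque": the same for the moment, N m; "width": opening from 0.0 (shut) to 1.0 (fully open); "gripper_force": force on a finger pad.
Only numpy, scipy, OpenCV 4.12 (cv2) and the standard library are available. Lean on these libraries where they do the work, as an engineer would, in place of code of your own. Each camera call takes 0.05 s, during which the arm holds its last target. There are 200 camera calls.

## Working session

There is one attempt and no reset: what is moved stays moved. The work goes in short steps, Python scripts to look and compute and a shell command to move; the robot and the scene stay as the last step left them, time stands still between calls to the robot, and variables do not carry over. Pictures are saved under pics/ and viewed, at most 10 in all, crops included, and the job is handed in when it is done.

```bash
mkdir -p pics
python3 - <<'E'
from plant import readout,cams,job,r
import cv2
print(readout.get_state(), r.hold_point_z)
for n in("side","top"):
    cv2.imwrite(f"pics/{n}0.png",cams.snapshot(n)); print(n,cams.camera_model(n))
E
```

```text
{'clock': 0.0, 'joints': array([-1.46233331e+00,  2.91289133e-01, -1.54105665e-01,  1.12674462e+00,
        6.66816466e-06,  1.43145945e+00]), 'qvel': array([ 0.00074042, -0.00044173, -0.0001247 , -0.00208984, -0.00145242,
        0.00184043]), 'joint_torque': array([ 6.63468563e-04, -5.37141395e+01,  3.31372440e+01,  1.59153430e-02,
       -1.50414562e-04, -6.04962352e-06]), 'tool_pos': array([ 0.12870121, -0.50847385,  0.19803547]), 'eef_rot': array([-6.71415583e-04,  9.92333992e-01,  1.23583156e-01,  1.36998981e-05]), 'force': array([-0.20884215,  0.64180095,  0.1919426 ]), 'wrist_torque': array([ 0.05654137,  0.04748523, -0.03835103]), 'gripper_force': 0.0, 'width': 1.0009822817570537} 0.0187
side {'K': array([[512.13207837,   0.        , 312.96459443],
       [  0.        , 512.13207837, 241.02759573],
       [  0.        ,   0.        ,   1.        ]]), 'k1': 0.002940812346123492, 'pose': array([[ 0.98345804, -0.09571605,  0.15378142,  0.32799265],
       [-0.18110651, -0.53494018,  0.82525113, -1.52409015],
       [ 0.00327408, -0.83945068, -0.54342602,  0.91302706],
       [ 0.        ,  0.        ,  0.        ,  1.        ]])}
top {'K': array([[511.06394068,   0.        , 331.97820365],
       [  0.        , 511.06394068, 229.88529908],
       [  0.        ,   0.        ,   1.        ]]), 'k1': -0.0197505604470252, 'pose': array([[ 0.00874544, -0.98729673,  0.15864642,  0.36089797],
       [-0.99994568, -0.00953415, -0.00421107, -0.31690956],
       [ 0.00567013, -0.15860098, -0.98732648,  1.4531748 ],
       [ 0.        ,  0.        ,  0.        ,  1.        ]])}
```

View pics/side0.png

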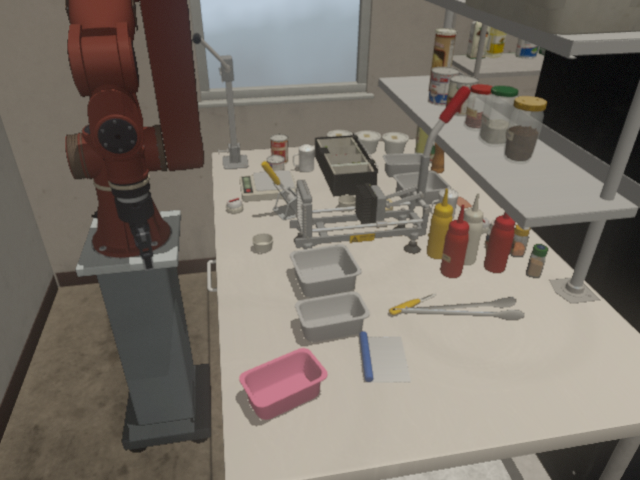

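View pics/top0.png

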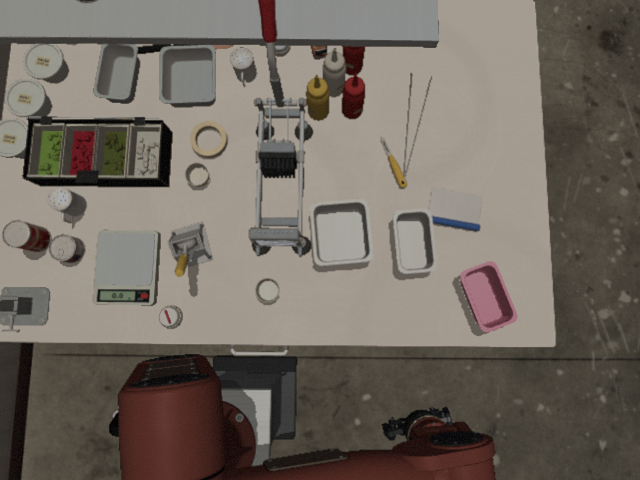

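The top view shows the yellow scoop handle at (183,262) in its rest at (190,243). The large pan is at (340,234), the small pan at (413,241), and the tall cutter at (280,180), between the rest and the pans. The timer is at (170,317), and the ramekins are at (267,291) and (197,175). The side view shows the handle at (270,172) and the bowl at about (290,210). Next I'll zoom in on the scoop.

Run:
```python
import cv2,numpy as np
t=cv2.imread("pics/top0.png");s=cv2.imread("pics/side0.png")
a=cv2.resize(t[200:300,140:240],None,fx=4,fy=4,interpolation=cv2.INTER_CUBIC)
b=cv2.resize(s[150:250,230:330],None,fx=4,fy=4,interpolation=cv2.INTER_CUBIC)
cv2.imwrite("pics/crop.png",np.hstack([a,b]))
```

```text
(no output)
```

View pics/crop.png

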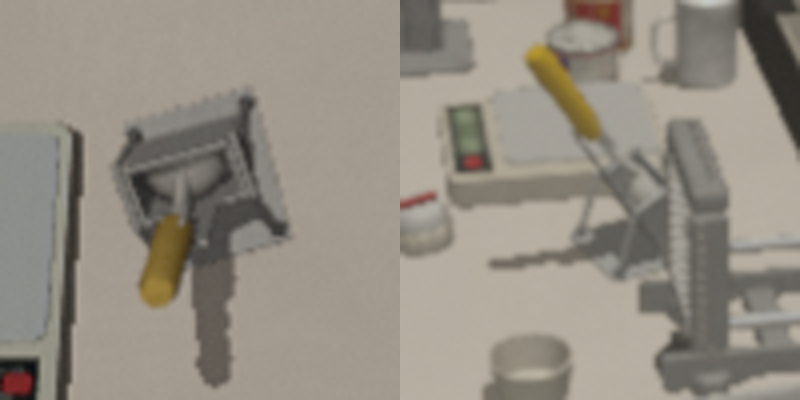

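```bash
cat > h.py <<'E'
import cv2,numpy as np
from plant import cams
def cam(n):
    m=cams.camera_model(n);return m['K'],m['k1'],np.array(m['pose'])
def proj(n,P):
    K,k,T=cam(n);p=(np.atleast_2d(P)-T[:3,3])@T[:3,:3];s=p[:,:2]/p[:,2:]
    s=s*(1+k*(s**2).sum(1,keepdims=True));return s@K[:2,:2].T+K[:2,2]
def ray(n,uv,z):
    K,k,T=cam(n);d=np.array([k,0,0,0.]);q=cv2.undistortPoints(np.float64(uv).reshape(-1,1,2),K,d).reshape(-1,2)
    D=np.c_[q,np.ones(len(q))]@T[:3,:3].T;return T[:3,3]+D*((z-T[2,3])/D[:,2:])
E
python3 - <<'E'
from h import *
from plant import r
from scipy.optimize import minimize
from scipy.spatial.transform import Rotation as R
print([a for a in dir(r) if a[0]!='_'])
pts=ray('top',[(311,204),(366,201),(371,264),(315,268)],.065);print('pan',pts.round(3).tolist(),pts.mean(0))
print('small',ray('top',[(413,241)],.065),'ram',ray('top',[(267.5,291),(197,175)],.037),'timer',ray('top',[(170,317)],.044))
M={}
for n,(x0,y0,x1,y1) in dict(top=(165,240,200,285),side=(255,155,290,195)).items():
    im=cv2.imread(f'pics/{n}0.png');hsv=cv2.cvtColor(im,cv2.COLOR_BGR2HSV)
    m=np.zeros(im.shape[:2],np.uint8);m[y0:y1,x0:x1]=cv2.inRange(hsv,(15,110,40),(35,255,255))[y0:y1,x0:x1]
    M[n]=cv2.resize(m,None,fx=4,fy=4,interpolation=cv2.INTER_LINEAR)>127
    print(n,(m>0).sum())
th=np.linspace(0,2*np.pi,24,endpoint=False)
loc=np.array([(.0123*np.cos(t),y,.0123*np.sin(t)) for y in(-.055,.046) for t in th])
def frame(p):
    yaw,tilt=p[3:5]; f=np.array([np.cos(yaw),np.sin(yaw),0])
    y=np.sin(tilt)*f-np.cos(tilt)*np.array([0,0,1]);z=np.cos(tilt)*f+np.sin(tilt)*np.array([0,0,1])
    return np.c_[np.cross(y,z),y,z]
def cost(p):
    P=p[:3]+loc@frame(p).T;c=0
    for n in M:
        h=cv2.convexHull(np.float32((proj(n,P)+.5)*4-.5));o=np.zeros(M[n].shape,np.uint8)
        cv2.fillConvexPoly(o,np.round(h*16).astype(np.int32),1,shift=4)
        c+=1-(M[n]&(o>0)).sum()/(M[n]|(o>0)).sum()
    return c+ ((p[4]-np.pi/6)/.1)**2*.02
g=ray('top',[(182,263)],.163)[0]
best=min((minimize(cost,[*g,y,.52],method='Nelder-Mead',options=dict(initial_simplex=np.array([[*g,y,.52]]+[list(np.array([*g,y,.52])+d) for d in np.diag([.01,.01,.01,.2,.1])]),maxiter=600)) for y in(-.2,.1,.4)),key=lambda s:s.fun)
p=best.x;print('grip',p[:3],'yaw',np.degrees(p[3]),'tilt',np.degrees(p[4]),best.fun)
print('mouth foot corners',ray('top',np.array([(130,125),(248,92),(287,237)])/4+(140,200),0.002).round(3))
E
```

```text
['MotionError', 'hold_point_z']
pan [[0.656, -0.264, 0.065], [0.666, -0.417, 0.065], [0.491, -0.43, 0.065], [0.479, -0.278, 0.065]] [ 0.57291886 -0.34704232  0.065     ]
small [[ 0.55519741 -0.54553187  0.065     ]] ram [[ 0.41631704 -0.14691374  0.037     ]
 [ 0.74349404  0.06394424  0.037     ]] timer [[0.34306752 0.1155948  0.044     ]]
top 184
side 154
grip [0.47803037 0.05878264 0.15948381] yaw 25.962136396660537 tilt 27.367920533483364 0.4317472641277521
mouth foot corners [[0.586 0.135 0.002]
 [0.611 0.052 0.002]
 [0.506 0.019 0.002]]
```

```bash
cat >> h.py <<'E'
from scipy.spatial.transform import Rotation as R
from plant import readout
def toolR(yaw,a):  # heading deg, pitch of approach deg (-90 down)
    y,a=np.radians([yaw,a]);f=np.array([np.cos(y),np.sin(y),0]);z=np.cos(a)*f+np.sin(a)*np.array([0,0,1])
    ty=np.array([np.sin(y),-np.cos(y),0]);return np.c_[np.cross(ty,z),ty,z]
def need(G,yaw,a,back=0.,hold=.0187):
    "units to bring the grasp point to G"
    s=readout.get_state();Rt=toolR(yaw,a);q=s['eef_rot'];Rc=R.from_quat([*q[1:],q[0]])
    t=np.array(G)+(hold-back)*Rt[:,2]
    print('t',((t-s['tool_pos'])/.025).round(2),'a',(np.degrees((R.from_matrix(Rt)*Rc.inv()).as_rotvec())/5).round(2),'clock',s['clock'],'tcp',s['tool_pos'].round(4),'F',s['force'].round(1),'w',round(s['width'],3),'gf',s['gripper_force'])
E
python3 - <<'E'
from h import *
from scipy.optimize import minimize
M={}
for n,(x0,y0,x1,y1) in dict(top=(165,240,200,285),side=(255,155,290,195)).items():
    im=cv2.imread(f'pics/{n}0.png');im=cv2.resize(im,None,fx=4,fy=4,interpolation=cv2.INTER_CUBIC);hsv=cv2.cvtColor(im,cv2.COLOR_BGR2HSV)
    m=np.zeros(im.shape[:2],bool);s=np.s_[4*y0:4*y1,4*x0:4*x1];m[s]=cv2.inRange(hsv,(14,85,30),(38,255,255))[s]>0;M[n]=m
th=np.linspace(0,2*np.pi,24,endpoint=False)
loc=np.array([(.0123*np.cos(t),y,.0123*np.sin(t)) for y in(-.055,.046) for t in th])
for yaw in(12,17,22,27):
  Y,T=np.radians([yaw,30]);f=np.array([np.cos(Y),np.sin(Y),0]);u=np.array([0,0,1])
  y=np.sin(T)*f-np.cos(T)*u;z=np.cos(T)*f+np.sin(T)*u;F=np.c_[np.cross(y,z),y,z]
  def cost(p):
    c=0
    for n in M:
        h=cv2.convexHull(np.float32((proj(n,p+loc@F.T)+.5)*4-.5));o=np.zeros(M[n].shape,np.uint8)
        cv2.fillConvexPoly(o,np.round(h*16).astype(np.int32),1,shift=4);c+=1-(M[n]&(o>0)).sum()/(M[n]|(o>0)).sum()
    return c
  g=np.array([.48,.058,.16]);b=minimize(cost,g,method='Nelder-Mead',options=dict(initial_simplex=np.vstack([g,g+.01*np.eye(3)])));print(yaw,b.x.round(4),b.fun)
need([.479,.058,.160],19,-110,.1)
E
```

```text
12 [0.4804 0.0594 0.1583] 0.44521192088137085
17 [0.4806 0.0596 0.1575] 0.37532396911211874
22 [0.4793 0.0586 0.1597] 0.3453800125623988
27 [0.478  0.0591 0.1609] 0.3708296633400878
t [15.06 23.02  1.53] a [-1.16  3.83  0.95] clock 0.1 tcp [ 0.1287 -0.5085  0.1981] F [-0.2  0.9 -0.2] w 1.0 gf 0.0
```

```bash
python3 -m creep '[{"tz":1.5,"jaw":1},{"tz":3,"ty":1,"jaw":1},{"tz":4.5,"ty":2,"jaw":1},{"tz":6,"ty":3,"tx":1,"jaw":1},{"tz":7,"ty":4,"tx":2,"jaw":1}]' 80
python3 -m creep '[{"ty":1.2,"tx":0.8,"jaw":1},{"ty":2.4,"tx":1.6,"jaw":1},{"ty":3.6,"tx":2.4,"jaw":1},{"ty":4.8,"tx":3.2,"jaw":1},{"ty":6,"tx":4,"jaw":1}]'
python3 -m creep '[{"ty":1.2,"tx":0.8,"jaw":1},{"ty":2.4,"tx":1.6,"jaw":1},{"ty":3.6,"tx":2.4,"jaw":1},{"ty":4.8,"tx":3.2,"jaw":1},{"ty":6,"tx":4,"jaw":1}]'
python3 -m creep '[{"ty":1.2,"tx":0.8,"jaw":1},{"ty":2.4,"tx":1.6,"jaw":1},{"ty":3.6,"tx":2.4,"jaw":1},{"ty":4.8,"tx":3.2,"jaw":1},{"ty":6,"tx":4,"jaw":1}]'
python3 -c "
from h import *
need([.4795,.059,.160],20,-110,.1)"
```

```text
t [15.08 23.08  1.53] a [-1.19  3.82  1.15] clock 0.1 tcp [ 0.1287 -0.5085  0.1981] F [-0.2  0.9 -0.2] w 1.0 gf 0.0invalid input
invalid input
invalid input
invalid input
```

```bash
python3 -m creep '[{"tx":0,"ty":0,"tz":1.5,"ax":0,"ay":0,"az":0,"jaw":1},{"tx":0,"ty":1,"tz":3,"ax":0,"ay":0,"az":0,"jaw":1},{"tx":0,"ty":2,"tz":4.5,"ax":0,"ay":0,"az":0,"jaw":1},{"tx":1,"ty":3,"tz":6,"ax":0,"ay":0,"az":0,"jaw":1},{"tx":2,"ty":4,"tz":7,"ax":0,"ay":0,"az":0,"jaw":1}]' 80
```

```text
clock: 0.52
tool_pos: [0.1689, -0.418, 0.3648]
eef_rot: [0.001, 0.992, 0.122, -0.0]
force: [0.2, -1.4, 0.3]
width: 1.001
gripper_force: 0.0
```

All seven keys are required in every row.

```bash
for i in 1; do python3 -m creep '[{"tx":0.8,"ty":1.2,"tz":0,"ax":0,"ay":0,"az":0,"jaw":1},{"tx":1.6,"ty":2.4,"tz":0,"ax":0,"ay":0,"az":0,"jaw":1},{"tx":2.4,"ty":3.6,"tz":0,"ax":0,"ay":0,"az":0,"jaw":1},{"tx":3.2,"ty":4.8,"tz":0,"ax":0,"ay":0,"az":0,"jaw":1},{"tx":4,"ty":6,"tz":0,"ax":0,"ay":0,"az":0,"jaw":1}]'; done
python3 -m creep '[{"tx":0.8,"ty":1.2,"tz":0,"ax":0,"ay":0,"az":0,"jaw":1},{"tx":1.6,"ty":2.4,"tz":0,"ax":0,"ay":0,"az":0,"jaw":1},{"tx":2.4,"ty":3.6,"tz":0,"ax":0,"ay":0,"az":0,"jaw":1},{"tx":3.2,"ty":4.8,"tz":0,"ax":0,"ay":0,"az":0,"jaw":1},{"tx":4,"ty":6,"tz":0,"ax":0,"ay":0,"az":0,"jaw":1}]'
python3 -m creep '[{"tx":0.8,"ty":1.2,"tz":0,"ax":0,"ay":0,"az":0,"jaw":1},{"tx":1.6,"ty":2.4,"tz":0,"ax":0,"ay":0,"az":0,"jaw":1},{"tx":2.4,"ty":3.6,"tz":0,"ax":0,"ay":0,"az":0,"jaw":1},{"tx":3.2,"ty":4.8,"tz":0,"ax":0,"ay":0,"az":0,"jaw":1},{"tx":4,"ty":6,"tz":0,"ax":0,"ay":0,"az":0,"jaw":1}]'
python3 -c "
from h import *
need([.4795,.059,.160],20,-110,.1)"
```

```text
clock: 0.93
tool_pos: [0.2699, -0.2669, 0.3627]
eef_rot: [-0.0, 0.992, 0.123, 0.0]
force: [0.2, -0.1, 0.6]
width: 1.0
gripper_force: 0.0
clock: 1.35
tool_pos: [0.3699, -0.1168, 0.3628]
eef_rot: [0.0, 0.992, 0.124, 0.0]
force: [1.0, -0.8, 0.5]
width: 1.004
gripper_force: 0.0
clock: 1.77
tool_pos: [0.4699, 0.0333, 0.3626]
eef_rot: [0.0, 0.992, 0.124, -0.0]
force: [1.0, -0.3, -0.3]
width: 1.0
gripper_force: 0.0
t [ 1.43  1.41 -5.05] a [-1.18  3.82  1.14] clock 1.7667 tcp [0.4699 0.0333 0.3626] F [ 1.  -0.3 -0.3] w 1.0 gf 0.0
```

```bash
python3 -m creep '[{"tx":0.7,"ty":0.7,"tz":-0.5,"ax":-0.4,"ay":1.3,"az":0.4,"jaw":1},{"tx":1.43,"ty":1.41,"tz":-1.5,"ax":-0.8,"ay":2.6,"az":0.8,"jaw":1},{"tx":1.43,"ty":1.41,"tz":-2.5,"ax":-1.18,"ay":3.82,"az":1.14,"jaw":1},{"tx":1.43,"ty":1.41,"tz":-3.8,"ax":-1.18,"ay":3.82,"az":1.14,"jaw":1},{"tx":1.43,"ty":1.41,"tz":-5.05,"ax":-1.18,"ay":3.82,"az":1.14,"jaw":1}]'
python3 - <<'E'
from h import *
need([.4795,.059,.160],20,-110,0)
b=cams.snapshot('side')[110:230,230:350];a=cams.snapshot('top')[200:320,130:250]
cv2.imwrite("pics/c1.png",np.hstack([cv2.resize(x,None,fx=3.3,fy=3.3,interpolation=cv2.INTER_CUBIC) for x in(a,b)]))
E
```

```text
clock: 2.18
tool_pos: [0.5057, 0.0677, 0.2304]
eef_rot: [0.03, 0.969, 0.172, -0.175]
force: [0.5, 0.6, -0.9]
width: 1.002
gripper_force: 0.0
t [-1.29 -0.44 -3.52] a [ 0.02 -0.1  -0.02] clock 2.1833 tcp [0.5057 0.0677 0.2304] F [ 0.5  0.6 -0.9] w 1.002 gf 0.0
```

View pics/c1.png

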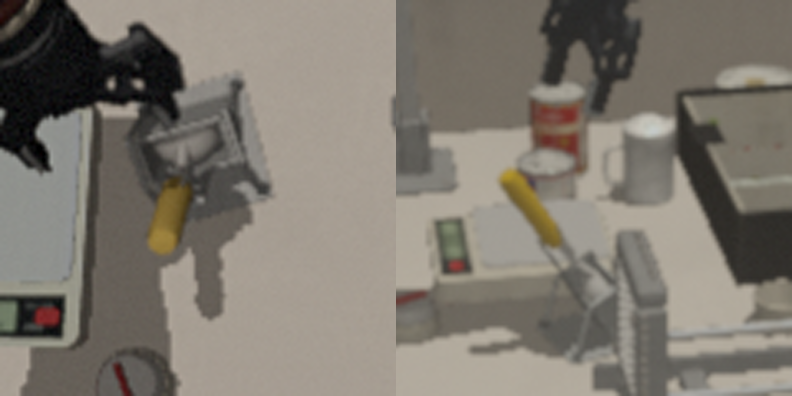

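Run:
```python
from h import *
s=readout.get_state();print(s['tool_pos'],s['joints'].round(3),proj('top',s['tool_pos']),proj('side',s['tool_pos']))
print(proj('top',[.4795,.059,.160]),proj('side',[.4795,.059,.160]))
q=s['eef_rot'];Rc=R.from_quat([*q[1:],q[0]]).as_matrix()
for sg in(-1,1):
    P=s['tool_pos']+Rc@[0,sg*.05,-.013];print(P,proj('top',P),proj('side',P))
print(ray('top',proj('top',[.4,.1,.2]),.2))
```

```text
[0.50279011 0.06692694 0.2310196 ] [ 0.058  0.58   0.306  1.642 -0.099  2.867] [[170.14557783 250.69511925]] [[277.49011824 152.59833567]]
[[181.30977968 263.16593739]] [[271.68029894 173.51319961]]
[0.48999278 0.11544293 0.24332516] [[147.92479532 255.22335195]] [[271.85582298 143.88072619]]
[0.52419615 0.02147455 0.24305546] [[188.09993885 241.38393261]] [[285.61917184 154.17114909]]
[[0.4 0.1 0.2]]
```

The gripper is above the scoop, with its fingertips at about (139,248) and (181,233) in the top view. That is within about 15 mm of the predicted spot, and there are 30 mm spare on each side. I'll descend to the grasp and check before closing.

```bash
python3 -m creep '[{"tx":-0.2,"ty":-0.08,"tz":-0.7,"ax":0,"ay":0,"az":0,"jaw":1},{"tx":-0.45,"ty":-0.15,"tz":-1.4,"ax":0,"ay":0,"az":0,"jaw":1},{"tx":-0.7,"ty":-0.25,"tz":-2.1,"ax":0,"ay":0,"az":0,"jaw":1},{"tx":-0.95,"ty":-0.35,"tz":-2.8,"ax":0,"ay":0,"az":0,"jaw":1},{"tx":-1.17,"ty":-0.43,"tz":-3.52,"ax":0,"ay":0,"az":0,"jaw":1}]'
python3 - <<'E'
from h import *
need([.4795,.059,.160],20,-110,0)
b=cams.snapshot('side')[110:230,230:350];a=cams.snapshot('top')[200:320,130:250]
cv2.imwrite("pics/c2.png",np.hstack([cv2.resize(x,None,fx=3.3,fy=3.3,interpolation=cv2.INTER_CUBIC) for x in(a,b)]))
need([.4795,.059,.160],20,-110,0)
E
```

```text
clock: 2.7
tool_pos: [0.4766, 0.0555, 0.1509]
eef_rot: [0.031, 0.97, 0.17, -0.169]
force: [0.5, -0.5, -0.2]
width: 1.003
gripper_force: 0.0
t [-0.13  0.05 -0.34] a [0.   0.05 0.01] clock 2.7 tcp [0.4766 0.0555 0.1509] F [ 0.5 -0.5 -0.2] w 1.003 gf 0.0
t [-0.05  0.05 -0.28] a [0.   0.   0.02] clock 2.8 tcp [0.4748 0.0555 0.1495] F [-0.8 -0.  -0.2] w 1.001 gf 0.0
```

View pics/c2.png

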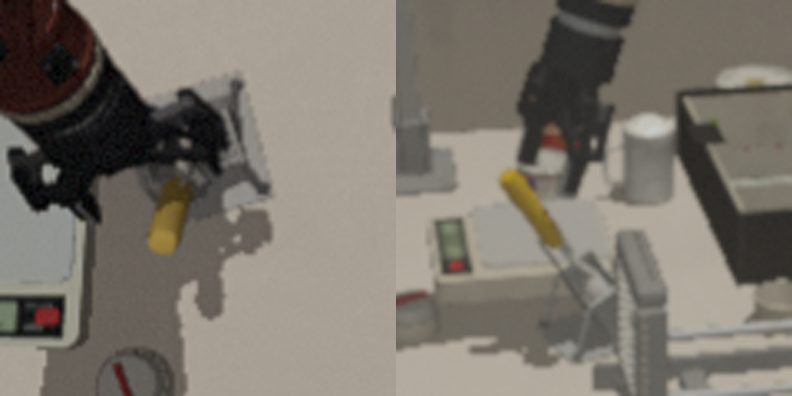

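Run:
```python
from h import *
def tri(a,b):
    A=[];B=[]
    for n,uv in(('top',a),('side',b)):
        p0=ray(n,[uv],0)[0];p1=ray(n,[uv],.3)[0];d=(p1-p0)/np.linalg.norm(p1-p0);Q=np.eye(3)-np.outer(d,d);A.append(Q);B.append(Q@p0)
    x=np.linalg.solve(sum(A),sum(B));return x.round(4),(proj('top',x)-a).round(1),(proj('side',x)-b).round(1)
print(tri((195.2,250),(284.2,167.6)));print(tri((158.8,265.2),(272.1,158.5)))
print(tri((179.2,273),(264.5,164)),tri((184.5,255.5),(278.5,184)))
s=readout.get_state();q=s['eef_rot'];Rc=R.from_quat([*q[1:],q[0]]).as_matrix();print(s['tool_pos'],Rc.round(3))
for sg in(-1,1):print(s['tool_pos']+Rc@[0,sg*.0425,-.013])
```

```text
(array([0.5132, 0.015 , 0.1986]), array([[ 0.2, -1.7]]), array([[-1.3,  0.2]]))
(array([0.4791, 0.1039, 0.1946]), array([[ 0.4, -3.4]]), array([[-2.4,  0.2]]))
(array([0.4539, 0.051 , 0.2004]), array([[ 0.1, -0.9]]), array([[-0.7,  0.1]])) (array([0.5029, 0.0646, 0.1158]), array([[-0. ,  0.3]]), array([[ 0.3, -0. ]]))
[0.47484529 0.05545582 0.14947292] [[ 0.884  0.341 -0.322]
 [ 0.32  -0.94  -0.117]
 [-0.342  0.    -0.94 ]]
[0.46455042 0.09693352 0.16167398]
[0.49350069 0.01701556 0.16170291]
```

Run:
```python
from h import *
b=cams.snapshot('side')[125:195,245:325];a=cams.snapshot('top')[230:300,140:220]
o=np.hstack([cv2.resize(x,None,fx=5,fy=5,interpolation=cv2.INTER_NEAREST) for x in(a,b)])
o=(255*(o/255.)**.45).astype(np.uint8)
s=readout.get_state();q=s['eef_rot'];Rc=R.from_quat([*q[1:],q[0]]).as_matrix()
for sg in(-1,0,1):
    P=s['tool_pos']+Rc@[0,sg*.0425,-.013*abs(sg)]
    for n,off,x0 in(('top',(140,230),0),('side',(245,125),400)):
        u=(proj(n,P)[0]-off)*5+(x0,0);cv2.circle(o,tuple(int(v) for v in u),4,(0,0,255),1)
cv2.imwrite("pics/c3.png",o)
```

```text
(no output)
```

View pics/c3.png

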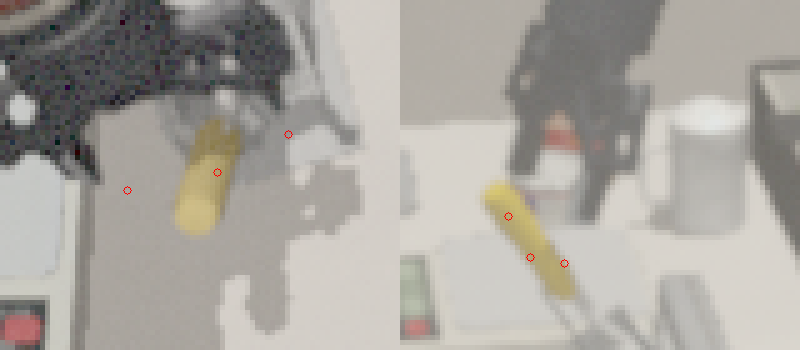

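Run:
```python
from h import *
t0=cv2.imread("pics/top0.png");s0=cv2.imread("pics/side0.png")
T=np.array([.1287,-.5085,.198]);Rc=R.from_quat([.99233,.12358,0,-.00067]).as_matrix()
o=[]
for im,n,off in((t0,'top',(370,380)),(s0,'side',(90,190))):
    c=cv2.resize(im[off[1]:off[1]+100,off[0]:off[0]+80 if n=='side' else off[0]+100],None,fx=5,fy=5,interpolation=cv2.INTER_NEAREST)
    c=(255*(c/255.)**.45).astype(np.uint8)
    for sg in(-1,0,1):
        u=(proj(n,T+Rc@[0,sg*.0425,-.013*abs(sg)])[0]-off)*5;print(n,sg,u/5+off);cv2.circle(c,tuple(int(v) for v in u),4,(0,0,255),1)
    o.append(c[:500,:390])
cv2.imwrite("pics/c4.png",np.hstack(o))
```

```text
top -1 [392.52864631 417.656253  ]
top 0 [409.23393242 412.04219938]
top 1 [427.61442546 408.5804773 ]
side -1 [145.20924573 259.49699461]
side 0 [149.22980696 273.59126191]
side 1 [151.51300964 279.21364653]
```

View pics/c4.png

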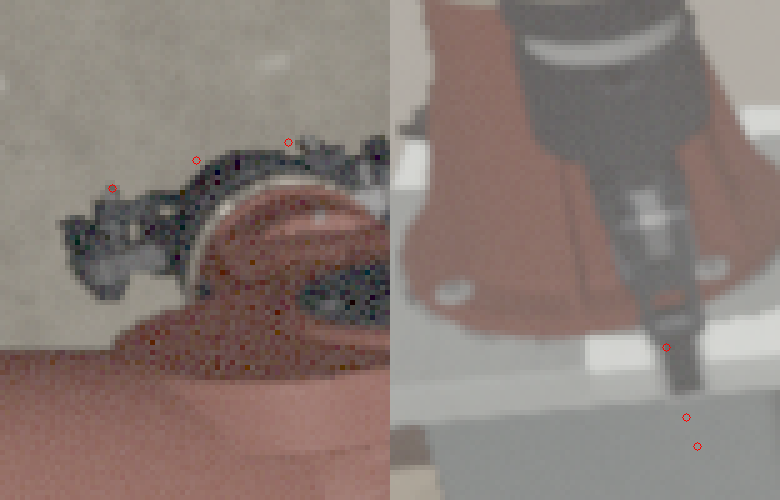

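Image check: the real open fingertips sit about 35 mm further back along the tool axis than the reported TCP suggests. The start picture shows the same offset (tip seen at side row 268, predicted 279). The sideways alignment is fine. I'll advance along the tool axis and watch the force.

```bash
python3 -m creep '[{"tx":-0.12,"ty":-0.03,"tz":-0.35,"ax":0,"ay":0,"az":0,"jaw":1},{"tx":-0.24,"ty":-0.05,"tz":-0.7,"ax":0,"ay":0,"az":0,"jaw":1},{"tx":-0.36,"ty":-0.08,"tz":-1.1,"ax":0,"ay":0,"az":0,"jaw":1},{"tx":-0.49,"ty":-0.11,"tz":-1.5,"ax":0,"ay":0,"az":0,"jaw":1},{"tx":-0.49,"ty":-0.11,"tz":-1.5,"ax":0,"ay":0,"az":0,"jaw":1}]'
python3 - <<'E'
from h import *
b=cams.snapshot('side')[125:205,245:325];a=cams.snapshot('top')[220:300,140:220]
o=np.hstack([cv2.resize(x,None,fx=5,fy=5,interpolation=cv2.INTER_CUBIC) for x in(a,b)])
cv2.imwrite("pics/c5.png",(255*(o/255.)**.55).astype(np.uint8))
E
```

```text
clock: 3.32
tool_pos: [0.4623, 0.0531, 0.1097]
eef_rot: [0.03, 0.97, 0.171, -0.172]
force: [-0.5, 0.3, 0.0]
width: 1.0
gripper_force: 0.0
```

View pics/c5.png

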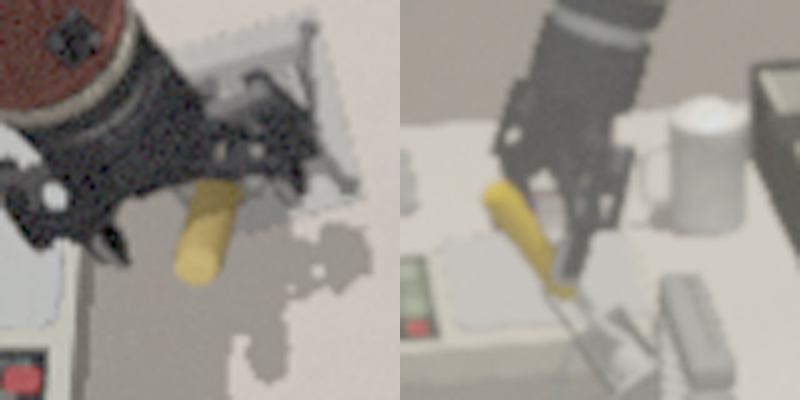

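Run:
```python
from h import *
def tri(a,b):
    A=[];B=[]
    for n,uv in(('top',a),('side',b)):
        p0=ray(n,[uv],0)[0];p1=ray(n,[uv],.3)[0];d=(p1-p0)/np.linalg.norm(p1-p0);Q=np.eye(3)-np.outer(d,d);A.append(Q);B.append(Q@p0)
    return np.linalg.solve(sum(A),sum(B)).round(4)
n=tri((200,258),(279,181));s=readout.get_state();q=s['eef_rot'];Rc=R.from_quat([*q[1:],q[0]]).as_matrix()
print('near tip',n,'in tool',Rc.T@(n-s['tool_pos']))
print('grip in tool',Rc.T@(np.array([.4795,.059,.16])-s['tool_pos']))
```

```text
near tip [0.4962 0.0141 0.1519] in tool [ 0.00239565  0.04789662 -0.04421967]
grip in tool [-7.28885828e-04 -4.01935862e-06 -5.17214100e-02]
```

The near fingertip is at side (279,181) and top (200,258), about 44 mm behind the nominal TCP. With the swing from closing, the pads should centre on the grip point, so I'll close.

```bash
python3 -m creep '[{"tx":0,"ty":0,"tz":0,"ax":0,"ay":0,"az":0,"jaw":0.5},{"tx":0,"ty":0,"tz":0,"ax":0,"ay":0,"az":0,"jaw":0.2},{"tx":0,"ty":0,"tz":0,"ax":0,"ay":0,"az":0,"jaw":0},{"tx":0,"ty":0,"tz":0,"ax":0,"ay":0,"az":0,"jaw":0},{"tx":0,"ty":0,"tz":0,"ax":0,"ay":0,"az":0,"jaw":0}]' 80
python3 -m creep '[{"tx":0,"ty":0,"tz":0,"ax":0,"ay":0,"az":0,"jaw":0},{"tx":0,"ty":0,"tz":0,"ax":0,"ay":0,"az":0,"jaw":0},{"tx":0,"ty":0,"tz":0,"ax":0,"ay":0,"az":0,"jaw":0},{"tx":0,"ty":0,"tz":0,"ax":0,"ay":0,"az":0,"jaw":0},{"tx":0,"ty":0,"tz":0,"ax":0,"ay":0,"az":0,"jaw":0}]' 80
```

```text
clock: 3.83
tool_pos: [0.4639, 0.0531, 0.1112]
eef_rot: [0.03, 0.97, 0.171, -0.171]
force: [-0.9, -0.1, -0.2]
width: 0.302
gripper_force: 0.5
clock: 4.25
tool_pos: [0.4639, 0.0532, 0.1112]
eef_rot: [0.03, 0.97, 0.171, -0.171]
force: [-0.7, 0.1, 3.6]
width: 0.262
gripper_force: 77.4
```

```bash
python3 -m creep '[{"tx":-0.24,"ty":-0.085,"tz":0.43,"ax":0,"ay":0,"az":0,"jaw":0},{"tx":-0.47,"ty":-0.17,"tz":0.87,"ax":0,"ay":0,"az":0,"jaw":0},{"tx":-0.71,"ty":-0.255,"tz":1.3,"ax":0,"ay":0,"az":0,"jaw":0},{"tx":-0.94,"ty":-0.34,"tz":1.73,"ax":0,"ay":0,"az":0,"jaw":0},{"tx":-1.18,"ty":-0.43,"tz":2.16,"ax":0,"ay":0,"az":0,"jaw":0}]' 80
python3 -m creep '[{"tx":-0.24,"ty":-0.085,"tz":0.43,"ax":0,"ay":0,"az":0,"jaw":0},{"tx":-0.47,"ty":-0.17,"tz":0.87,"ax":0,"ay":0,"az":0,"jaw":0},{"tx":-0.71,"ty":-0.255,"tz":1.3,"ax":0,"ay":0,"az":0,"jaw":0},{"tx":-0.94,"ty":-0.34,"tz":1.73,"ax":0,"ay":0,"az":0,"jaw":0},{"tx":-1.18,"ty":-0.43,"tz":2.16,"ax":0,"ay":0,"az":0,"jaw":0}]' 80
python3 - <<'E'
from h import *
a=cams.snapshot('side')[90:230,200:340];b=cams.snapshot('top')[180:320,110:250]
cv2.imwrite("pics/c6.png",np.hstack([cv2.resize(x,None,fx=2.8,fy=2.8,interpolation=cv2.INTER_CUBIC) for x in(b,a)]))
E
```

```text
clock: 4.67
tool_pos: [0.4334, 0.0422, 0.1663]
eef_rot: [0.03, 0.97, 0.171, -0.171]
force: [0.0, -0.4, -1.8]
width: 0.268
gripper_force: 78.0
clock: 5.08
tool_pos: [0.4041, 0.0314, 0.2202]
eef_rot: [0.03, 0.97, 0.171, -0.171]
force: [-0.1, 0.1, -1.5]
width: 0.27
gripper_force: 78.0
```

View pics/c6.png

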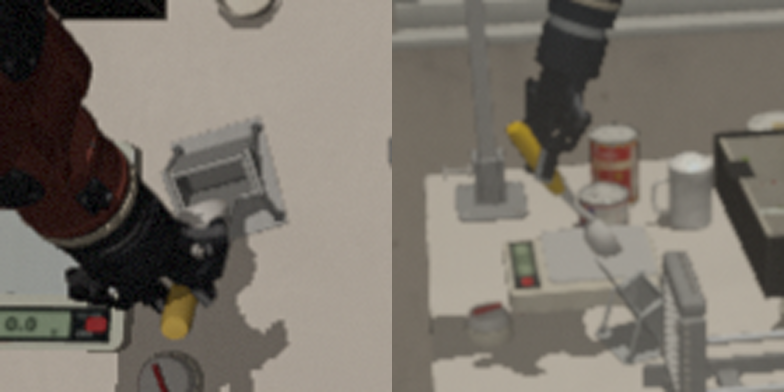

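Drawn clear: the side view shows the bowl well above the rest at about (275,172), with the scoop straight in the pads. Next I lift and pitch it level.

```bash
python3 -m creep '[{"tx":0,"ty":0,"tz":0.8,"ax":0,"ay":0,"az":0,"jaw":0},{"tx":0,"ty":0,"tz":1.6,"ax":0,"ay":0,"az":0,"jaw":0},{"tx":0,"ty":0,"tz":2.4,"ax":0,"ay":0,"az":0,"jaw":0},{"tx":0,"ty":0,"tz":3.2,"ax":0,"ay":0,"az":0,"jaw":0},{"tx":0,"ty":0,"tz":4,"ax":0,"ay":0,"az":0,"jaw":0}]' 80
python3 -m creep '[{"tx":0,"ty":0,"tz":0.4,"ax":0.41,"ay":-1.13,"az":0,"jaw":0},{"tx":0,"ty":0,"tz":0.8,"ax":0.82,"ay":-2.26,"az":0,"jaw":0},{"tx":0,"ty":0,"tz":1.2,"ax":1.23,"ay":-3.39,"az":0,"jaw":0},{"tx":0,"ty":0,"tz":1.6,"ax":1.64,"ay":-4.51,"az":0,"jaw":0},{"tx":0,"ty":0,"tz":2,"ax":2.05,"ay":-5.64,"az":0,"jaw":0}]' 80
python3 -m creep '[{"tx":0,"ty":0,"tz":0,"ax":0.41,"ay":-1.13,"az":0,"jaw":0},{"tx":0,"ty":0,"tz":0,"ax":0.82,"ay":-2.26,"az":0,"jaw":0},{"tx":0,"ty":0,"tz":0,"ax":1.23,"ay":-3.39,"az":0,"jaw":0},{"tx":0,"ty":0,"tz":0,"ax":1.64,"ay":-4.51,"az":0,"jaw":0},{"tx":0,"ty":0,"tz":0,"ax":2.05,"ay":-5.64,"az":0,"jaw":0}]' 80
python3 -c "
from h import *
need([.437,-.347,.30],0,-50,hold=.052)
print(readout.get_state()['joints'].round(2))"
```

```text
clock: 5.6
tool_pos: [0.4046, 0.0317, 0.3196]
eef_rot: [0.03, 0.97, 0.171, -0.171]
force: [1.3, 0.2, -1.9]
width: 0.265
gripper_force: 77.9
clock: 6.02
tool_pos: [0.405, 0.0318, 0.3697]
eef_rot: [-0.015, 0.981, 0.173, 0.089]
force: [0.1, -0.5, -1.8]
width: 0.265
gripper_force: 78.0
clock: 6.43
tool_pos: [0.4046, 0.0322, 0.3693]
eef_rot: [-0.059, 0.924, 0.164, 0.34]
force: [0.1, -1.1, -2.0]
width: 0.265
gripper_force: 78.1
t [  2.63 -15.17  -4.37] a [ 0.02  0.07 -4.  ] clock 6.4333 tcp [0.4046 0.0322 0.3693] F [ 0.1 -1.1 -2. ] w 0.265 gf 78.10559749603271
[-0.63 -0.54 -0.66  1.01  0.57  2.29]
```

```bash
python3 -m creep '[{"tx":0.2,"ty":-0.8,"tz":0,"ax":0,"ay":0,"az":-0.3,"jaw":0},{"tx":0.4,"ty":-1.8,"tz":0,"ax":0,"ay":0,"az":-0.6,"jaw":0},{"tx":0.6,"ty":-2.8,"tz":0,"ax":0,"ay":0,"az":-0.9,"jaw":0},{"tx":0.8,"ty":-3.8,"tz":0,"ax":0,"ay":0,"az":-1.2,"jaw":0},{"tx":1,"ty":-4.8,"tz":0,"ax":0,"ay":0,"az":-1.5,"jaw":0}]' 80
python3 -m creep '[{"tx":0.2,"ty":-1,"tz":0,"ax":0,"ay":0,"az":-0.3,"jaw":0},{"tx":0.4,"ty":-2,"tz":0,"ax":0,"ay":0,"az":-0.6,"jaw":0},{"tx":0.6,"ty":-3,"tz":0,"ax":0,"ay":0,"az":-0.9,"jaw":0},{"tx":0.8,"ty":-4,"tz":0,"ax":0,"ay":0,"az":-1.2,"jaw":0},{"tx":1,"ty":-5,"tz":0,"ax":0,"ay":0,"az":-1.5,"jaw":0}]' 80
python3 -m creep '[{"tx":0.2,"ty":-1.2,"tz":-0.4,"ax":0,"ay":0,"az":-0.3,"jaw":0},{"tx":0.4,"ty":-2.4,"tz":-1,"ax":0,"ay":0,"az":-0.6,"jaw":0},{"tx":0.5,"ty":-3.6,"tz":-1.8,"ax":0,"ay":0,"az":-0.9,"jaw":0},{"tx":0.63,"ty":-4.6,"tz":-2.6,"ax":0,"ay":0,"az":-1,"jaw":0},{"tx":0.63,"ty":-5.37,"tz":-3.4,"ax":0,"ay":0,"az":-1,"jaw":0}]' 80
python3 - <<'E'
from h import *
need([.437,-.347,.174],0,-50,hold=.052)
print(readout.get_state()['joints'].round(2))
a=cams.snapshot('side')[170:350,180:420];b=cams.snapshot('top')[130:310,230:430]
cv2.imwrite("pics/c7.png",np.hstack([cv2.resize(x,None,fx=1.8,fy=1.8,interpolation=cv2.INTER_CUBIC) for x in(b,a)]))
E
```

```text
clock: 6.85
tool_pos: [0.4293, -0.0897, 0.3686]
eef_rot: [-0.037, 0.934, 0.101, 0.34]
force: [0.3, 0.4, -2.6]
width: 0.267
gripper_force: 78.3
clock: 7.27
tool_pos: [0.4545, -0.2146, 0.3683]
eef_rot: [-0.015, 0.939, 0.039, 0.341]
force: [-0.2, -0.1, -2.4]
width: 0.266
gripper_force: 78.2
clock: 7.68
tool_pos: [0.4704, -0.3492, 0.2825]
eef_rot: [0.0, 0.94, -0.001, 0.342]
force: [0.4, -0.4, -2.3]
width: 0.264
gripper_force: 78.2
t [ 0.    0.09 -5.93] a [-0.   -0.    0.02] clock 7.6833 tcp [ 0.4704 -0.3492  0.2825] F [ 0.4 -0.4 -2.3] w 0.264 gf 78.1564450263977
[-1.14  0.03 -0.49  0.71  0.62  2.12]
```

View pics/c7.png

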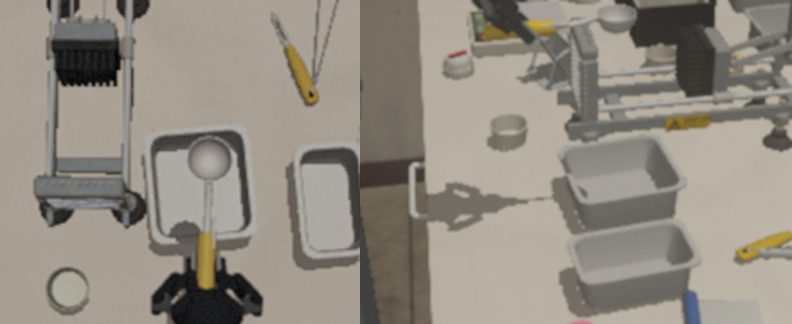

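Run:
```python
from h import *
A=[];B=[]
for n,uv in(('top',(345.6,218.9)),('side',(322,178))):
    p0=ray(n,[uv],0)[0];p1=ray(n,[uv],.3)[0];d=(p1-p0)/np.linalg.norm(p1-p0);Q=np.eye(3)-np.outer(d,d);A.append(Q);B.append(Q@p0)
x=np.linalg.solve(sum(A),sum(B));print(x,proj('top',x),proj('side',x), 'expected z',.2825+.052*np.sin(np.radians(50))+.016)
```

```text
[ 0.56781482 -0.35204323  0.33191974] [[345.68835049 218.17560545]] [[321.37974516 178.12138828]] expected z 0.33833431104218686
```

The bowl triangulates to (0.568, -0.352, 0.332). That is about 7 mm from the pan centre, well above the required height, and level in the side view. I'll let it settle and hand in.

```bash
python3 -m creep '[{"tx":0,"ty":0,"tz":-0.5,"ax":0,"ay":0,"az":0,"jaw":0},{"tx":0.2,"ty":0.1,"tz":-1,"ax":0,"ay":0,"az":0,"jaw":0},{"tx":0.2,"ty":0.2,"tz":-1.5,"ax":0,"ay":0,"az":0,"jaw":0},{"tx":0.2,"ty":0.2,"tz":-1.8,"ax":0,"ay":0,"az":0,"jaw":0},{"tx":0.2,"ty":0.2,"tz":-2,"ax":0,"ay":0,"az":0,"jaw":0}]' 80
python3 -m creep '[{"tx":0,"ty":0,"tz":0,"ax":0,"ay":0,"az":0,"jaw":0},{"tx":0,"ty":0,"tz":0,"ax":0,"ay":0,"az":0,"jaw":0},{"tx":0,"ty":0,"tz":0,"ax":0,"ay":0,"az":0,"jaw":0},{"tx":0,"ty":0,"tz":0,"ax":0,"ay":0,"az":0,"jaw":0},{"tx":0,"ty":0,"tz":0,"ax":0,"ay":0,"az":0,"jaw":0}]' 80
python3 -c "
from plant import readout,job
print(abs(readout.get_state()['qvel']).max());print(job.finish_job())"
```

```text
clock: 8.2
tool_pos: [0.4752, -0.3418, 0.2333]
eef_rot: [-0.0, 0.94, -0.0, 0.342]
force: [-0.2, 0.3, -2.1]
width: 0.263
gripper_force: 78.3
clock: 8.62
tool_pos: [0.4755, -0.343, 0.2347]
eef_rot: [0.001, 0.94, -0.0, 0.342]
force: [0.2, 1.1, -2.3]
width: 0.264
gripper_force: 78.3
0.00294926442113729
the job is handed in; nothing more can be done
None
```

I handed the job in at about 8.6 s with the scoop still gripped at 78 N, level and open side up, its bowl rim about 28 cm above the table and within about 1 cm of the larger pan's centre by my image measurements; the hand-in call gave no pass or fail result.

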